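# Close up the tile row in a serving tray

## Task

Finish the tile top of the wooden serving tray: close up the two tiles that lie loosely in its recess, slide the third one in from the front ledge, and leave all three lying level in one tight, straight row, flush against the back rail and against the blue end. Slide, push or press them gently so that the glaze does not chip, never lifting a tile off the tray, and leave the little candle cup on the ledge and the mug, plate, jar and plant pot around the tray undisturbed.

Things in the scene. Friction and masses are not known exactly. Their poses are not given: they have to be found in the camera images.
- tray: Fixed wooden tray, 230 mm (x) by 280 mm (y); its height differs from run to run by up to 12 mm. Origin: underside, below the centre of the recess; x points from the front ledge to the back rail (away from the robot), y to the blue end (left seen from the robot), z up. Tiles slide easily on it (friction 0.2 to 0.3, far less than fingertips on glaze).
- tray_recess (a point): Centre of the recess floor, 25 mm above the tray's origin; axes as the tray. Recess: 115 mm in x, 250 mm in y. Three tiles in a tight row leave 10 mm spare in y, at the plain end. A finger pressing on a tile with 6 to 12 N drags it and slips when the tile meets a stop. Peaks over 80 N chip it: touch down at 15 mm/s or less.
- tray_ledge (a point): Centre of the front ledge's flat top, 107.5 mm in -x from the recess centre, 10 mm above the recess floor, so within 3 mm of the tops of tiles lying in the recess. The ledge is 100 mm in x by 280 mm in y and borders the recess directly, with no rim between.
- tray_rail (a point): Middle of the back rail's inner face, at recess floor height, 57.5 mm in +x from the recess centre. The rail and both ends are 15 mm thick and rise 16 mm above the recess floor, 3 to 8 mm proud of the tiles.
- tray_blue_end (a point): Middle of the blue end's inner face, at recess floor height, 125 mm in +y from the recess centre (the plain end is 125 mm in -y).
- tile_a: Tile with a four-petal flower (a diagonal cross with a blue dot): square cream-white glazed tile with a slate border line, 80 x 80 mm, hand-made: its thickness is between 8 and 13 mm and must be felt; 0.08 to 0.26 kg, loose. Origin: centre of its underside; z up through its face, x and y along its sides. It starts in the recess, a little askew, 13 to 30 mm short of the back rail.
- tile_b: Tile with five stripes: square cream-white glazed tile with a slate border line, 80 x 80 mm, hand-made: its thickness is between 8 and 13 mm and must be felt; 0.08 to 0.26 kg, loose. Origin: centre of its underside; z up through its face, x and y along its sides. It starts in the recess, a little askew, 13 to 30 mm short of the back rail; tile_a and tile_b may be on either side, with no gap wide enough for the third.
- tile_c: Tile with a blue ring: square cream-white glazed tile with a slate border line, 80 x 80 mm, hand-made: its thickness is between 8 and 13 mm and must be felt; 0.08 to 0.26 kg, loose. Origin: centre of its underside; z up through its face, x and y along its sides. It starts flat on the front ledge, askew, towards the plain end. Any order in the row is right.
- tealight: Pale blue candle cup, 44 mm across, 30 mm high, loose, on the front ledge near the blue end; origin: centre of its underside. Leave it standing.
- mug: Wide cream mug with slate strokes, 108 mm across, 75 mm high, loose on the table; origin: centre of its underside. Leave it where it stands.
- saucer: White plate, 140 mm across, 18 mm high, loose on the table; origin: centre of its underside. Leave it where it stands.
- succulent: Small terracotta plant pot, 80 mm across, 65 mm high with leaves above, loose on the table; origin: centre of its underside. Leave it where it stands.
- sugar_jar: Blue jar with a wooden cap, 70 mm across, 90 mm high, loose on the table; origin: centre of its underside. Leave it where it stands.
Things that resemble listed ones, but are neither listed nor needed, are in the scene too. What is shaped like the tile_c but green or turquoise is not meant.

How it is judged:
At the end, for the whole second after the job is handed in: All three tiles, in any order, lie level (0.03 rad) on the recess floor at rest, back edges within 3 mm of the back rail and turned at most 0.035 rad from it, one within 3 mm of the blue end, the row at most 4 mm longer than three tiles edge to edge (x of each of tile_a, tile_b, tile_c in the frame of tray above 0.0145 m and z of each of tile_a, tile_b, tile_c in the frame of tray below 0.027 m and angle between each of tile_a, tile_b, tile_c's own z axis and vertical below 0.03 rad and (angle between the x axis of tile_a and the x axis of tray, either way round below 0.035 rad or angle between the x axis of tile_a and the y axis of tray, either way round below 0.035 rad) and linear speed of each of tile_a, tile_b, tile_c below 0.01 m/s and (angle between the x axis of tile_b and the x axis of tray, either way round below 0.035 rad or angle between the x axis of tile_b and the y axis of tray, either way round below 0.035 rad) and (angle between the x axis of tile_c and the x axis of tray, either way round below 0.035 rad or angle between the x axis of tile_c and the y axis of tray, either way round below 0.035 rad) and y of any of tile_a, tile_b, tile_c in the frame of tray above 0.082 m and horizontal distance between tile_a and tile_b below 0.164 m and horizontal distance between each of tile_a, tile_b and tile_c below 0.164 m); the robot touches nothing.
It fails at once if a tile is lifted: its underside is more than 25 mm above the ledge (z of any of tile_a, tile_b, tile_c in the frame of tray above 0.06 m).
It fails at once if the fingers bear on a tile with more than 80 N (contact force between any of tile_a, tile_b, tile_c and the fingers above 80 N).
It fails at once if the candle cup is moved more than 15 mm or tipped (distance of tealight from where it was at the start of the episode above 0.015 m or angle between tealight's own z axis and vertical above 0.3 rad).
It fails at once if the mug, plate, jar or plant pot is moved more than 30 mm (distance of any of mug, saucer, succulent, sugar_jar from where it was at the start of the episode above 0.03 m).
It also fails if it takes over 72 s, if anything falls off the work surface, if the arm or the gripper's body presses on something with over 40 N, if the wrist force passes 120 N, or if a joint passes its speed limit or range.

## Robot

A 7-joint arm with a two-finger parallel gripper is mounted at the origin on the work surface. World frame = base frame: x ahead of the robot, y to its left, z up, the work surface at z = 0. Lengths are in m, angles in rad, forces in N, time in s.
With the tool pointing down it reaches from about 0.425 to 1.025 m from the base axis. Payload 9.4 kg.
Tool frame: the origin (TCP) lies on the front face of the gripper's body, between the roots of the fingers; the fingertips stand 84 mm ahead of it and the grasp point (between the pads) lies 65 mm ahead of it; z points along the fingers, x is the direction in which the jaws open and shut, and the axes are right-handed (so a half turn about z gives the same grasp; the last joint's range is limited). The gripper opens to 93 mm and grips with 3 to 60 N. Pads are 15 mm wide; open, the fingers measure 128 mm over their backs; the gripper's body (75 mm by 188 mm) begins 65 mm behind the grasp point.
Start: joints at [-1.352, 0.599, -0.003, 1.599, 0.002, 0.943, -0.08], TCP at [0.211, 0.694, 0.303] pointing down, gripper open.
Joint ranges: [-2.57, 2.57], [-0.35, 1.97], [-1.29, 1.29], [0.11, 2.56], [-1.05, 4.19], [0.11, 1.86], [-2.63, 2.63]. Speed limits (rad/s): [2.22, 2.22, 3.01, 3.01, 3.14, 3.14, 3.14].

## Interface

Orientations are given as [roll, pitch, yaw] about the fixed x, y, z axes, in that order (R = Rz(yaw) Ry(pitch) Rx(roll)).
In Python, from workcell import manip, eoat, grab_frame, get_calibration, ticket, trace gives the robot as it stands. Calls block until the motion is done:
- manip.movep(position, orientation): joint-space move of the TCP to a pose.
- manip.line_to(position, rot=None, v=0.15): straight line of the TCP; rot=None keeps the orientation; v is the mean speed in m/s.
- manip.movej(angles): joint-space move.
- eoat.ungrasp() and eoat.grasp(strength=None): open the fingers fully, or close them until they stop; strength is the grip in N (None keeps the last).
- manip.pause(seconds).
- manip.ik(position, orientation): joint angles nearest the present ones, or None.
- grab_frame(name): name is "side" or "top" or "wrist"; returns the picture (420x560x3 uint8, red, green, blue); there is no depth.
- get_calibration(name): a dict with "camera_matrix" (3x3 intrinsics, pixels), "eye" and "orientation" of the camera in the world; the wrist camera has in their place "mount" (4x4, takes a point from camera to tool coordinates, whose origin is the TCP and whose axes are the tool frame's). Camera axes: x right, y down, z forward; pixel columns grow to the right and rows downward; lengths in m; the calibration is good to about 2 mm. A picture is of the moment at which its call begins: read the wrist's pose just before it. get_calibration takes no time and is no camera call.
A pose or a line that the arm cannot do raises manip.IKError and nothing moves.
- ticket.finish_job(): hands the job in, once; it reports no verdict.
Trained networks look in the newest picture that a camera, given by its name, has taken for a name from the list of things; names that differ only in an ending like _2 or _b are one class to them, and where a whole thing is asked for, a point or a joint stands for the part that bears it (a point fixed in the world has none). Each returns a list of dicts, best first, with "conf" (0 to 1); they miss things now and then, are a little off and sometimes report something else, mostly with a low value. They report only what shows in the picture. A call takes as long as a camera call. They do not tell look-alikes from the thing itself.
- trace(target, camera): "region" (420x560 bool, what is visible of it) and "xy" ([column, row] in pixels, amid what is visible of it).
Readings, each from a call of its own:
- manip.current_clock(): time.
- manip.current_joints(): joint angles.
- manip.current_joint_vel(): joint speeds.
- manip.current_tau(): joint torques, N m.
- manip.current_position(): TCP position.
- manip.current_eef_rot(): TCP orientation.
- manip.current_force(): force on the tool from outside, world axes, zero at the start.
- manip.current_moment(): the same for the moment, N m.
- manip.current_gripper_width(): opening from 0.0 (shut) to 1.0 (fully open).
Only numpy, scipy, OpenCV 4.12 (cv2) and the standard library are available. Lean on these libraries where they do the work, as an engineer would, in place of code of your own. Each camera call takes 0.05 s, during which the arm holds its last target. There are 200 camera calls.

## Working session

There is one attempt and no reset: what is moved stays moved. The work goes in short steps, each a Python script; the robot and the scene stay as the last script left them, time stands still between calls to the robot, and variables do not carry over. Pictures are saved under pics/ and viewed, about 8 in all and at most 12, crops included, and the job is handed in when it is done.

```bash
mkdir -p pics; ls; python3 - <<'E'
from workcell import *
import cv2,numpy as np
for n in ("top","side"):
    im=grab_frame(n); cv2.imwrite(f"pics/{n}0.png",im[:,:,::-1]); c=get_calibration(n)
    print(n,c)
    for t in ("tray","tray_recess","tray_ledge","tray_rail","tray_blue_end","tile_a","tile_b","tile_c","tealight","mug","saucer","succulent","sugar_jar"):
        print(t,[(round(d['conf'],2),np.round(d['xy']).tolist(),int(d['region'].sum()) if 'region' in d else None) for d in trace(t,n)])
print(manip.current_clock(),manip.current_eef_rot(),manip.current_position(),manip.current_force(),get_calibration("wrist"))
E
```

```text
pics
top {'camera_matrix': array([[385.0753612 ,   0.        , 276.04400443],
       [  0.        , 385.0753612 , 210.87612842],
       [  0.        ,   0.        ,   1.        ]]), 'eye': array([ 0.39098016, -0.0202587 ,  1.23740356]), 'orientation': array([-3.03757388,  0.01832171, -1.55836078])}
tray [(0.65, [133.0, 237.0], 1481), (0.56, [278.0, 196.0], 4444)]
tray_recess [(0.73, [281.0, 194.0], 4324)]
tray_ledge [(0.78, [282.0, 194.0], 4206)]
tray_rail [(0.9, [281.0, 198.0], 4128)]
tray_blue_end [(0.84, [281.0, 198.0], 4463)]
tile_a [(0.92, [304.0, 181.0], 595), (0.89, [264.0, 178.0], 627), (0.89, [306.0, 212.0], 647), (0.83, [361.0, 196.0], 680), (0.75, [326.0, 258.0], 605), (0.57, [264.0, 257.0], 598), (0.43, [280.0, 192.0], 4325)]
tile_b [(0.92, [304.0, 181.0], 595), (0.89, [264.0, 178.0], 627), (0.89, [306.0, 212.0], 647), (0.83, [361.0, 196.0], 680), (0.75, [326.0, 258.0], 605), (0.57, [264.0, 257.0], 598), (0.43, [280.0, 192.0], 4325)]
tile_c [(0.92, [304.0, 181.0], 595), (0.89, [264.0, 178.0], 627), (0.89, [306.0, 212.0], 647), (0.83, [361.0, 196.0], 680), (0.75, [326.0, 2
[... 1606 characters left out ...]
, 4213)]
sugar_jar [(0.65, [386.0, 359.0], 1968)]
1.4 [ 3.14158117e+00 -4.42321423e-05  1.27499430e+00] [0.21133322 0.6935319  0.30272554] [ 0.02501507 -0.05563139 -0.74662087] {'camera_matrix': array([[290.46311326,   0.        , 277.10654485],
       [  0.        , 290.46311326, 208.95209844],
       [  0.        ,   0.        ,   1.        ]]), 'mount': array([[ 9.99999610e-01,  3.79711113e-04,  7.96888633e-04,
        -9.87201483e-04],
       [-5.91039369e-04,  9.58543678e-01,  2.84945025e-01,
        -7.86092594e-02],
       [-6.55655769e-04, -2.84945385e-01,  9.58543529e-01,
        -8.17867910e-02],
       [ 0.00000000e+00,  0.00000000e+00,  0.00000000e+00,
         1.00000000e+00]])}
```

```bash
python3 - <<'E'
import cv2
a=cv2.imread("pics/top0.png")[140:290,220:400]
cv2.imwrite("pics/topc.png",cv2.resize(a,None,fx=4,fy=4,interpolation=cv2.INTER_CUBIC))
E
```

```text
(no output)
```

View pics/top0.png

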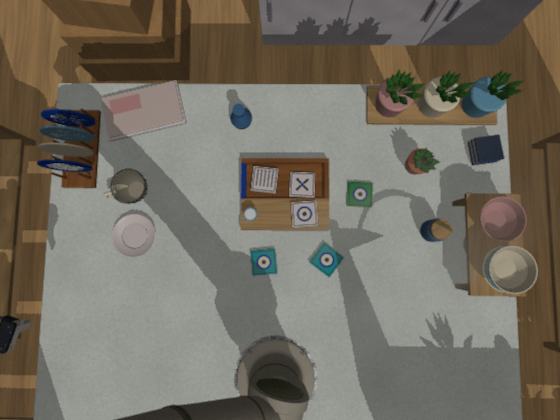

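View pics/topc.png

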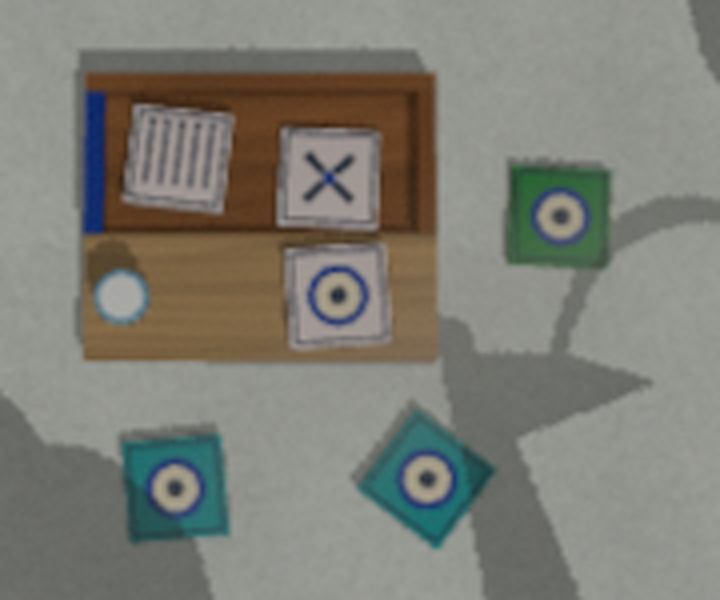

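Cream tiles at (264,179) stripes, (302,183) cross and (305,214) ring. The ring look-alikes are green at (360,194) and teal at (264,262) and (326,259). The cream ring tile on the ledge is tile_c. Next I'll move over the tray for a wrist view.

```bash
cat > h.py <<'E'
from workcell import manip, eoat, grab_frame, get_calibration, ticket, trace
import numpy as np, cv2
from scipy.spatial.transform import Rotation as Ro
def campose(n):
    c=get_calibration(n)
    if n=="wrist":
        T=np.eye(4);T[:3,:3]=Ro.from_euler('xyz',manip.current_eef_rot()).as_matrix();T[:3,3]=manip.current_position()
        T=T@c["mount"]; return c["camera_matrix"],T[:3,:3],T[:3,3]
    return c["camera_matrix"],Ro.from_euler('xyz',c["orientation"]).as_matrix(),np.array(c["eye"])
def back(cp,uv,z):
    K,R,t=cp; d=R@np.linalg.inv(K)@np.array([uv[0],uv[1],1.]); return t+d*(z-t[2])/d[2]
def proj(cp,P):
    K,R,t=cp; q=K@(R.T@(np.array(P)-t)); return q[:2]/q[2]
E
python3 - <<'E'
from h import *
cp=campose("top")
for uv in ((284,195),(242,158),(329,158),(242,230),(329,230)): print(uv,back(cp,uv,0.045).round(3))
c=back(cp,(284.5,194),0.045)
manip.movep([c[0]+0.045,c[1],0.26],[np.pi,0,np.pi/2])
cw=campose("wrist"); im=grab_frame("wrist"); cv2.imwrite("pics/w0.png",im[:,:,::-1])
np.savez("w0.npz",K=cw[0],R=cw[1],t=cw[2])
print(manip.current_clock(),manip.current_position(),manip.current_joints(),manip.current_force())
for t in ("tile_a","tray"):
    print([(round(d['conf'],2),np.round(d['xy']).tolist()) for d in trace(t,"wrist")])
E
```

```text
(284, 195) [ 0.565 -0.021  0.045]
(242, 158) [0.682 0.113 0.045]
(329, 158) [ 0.684 -0.162  0.045]
(242, 230) [0.454 0.108 0.045]
(329, 230) [ 0.458 -0.161  0.045]
4.3417 [ 0.61364904 -0.02171561  0.25999806] [-0.06325122  0.51489195  0.00931053  1.90349308 -0.00740496  0.72314969
  1.52247334] [-0.47980331  0.25732824  0.20047086]
[(0.95, [336.0, 199.0]), (0.82, [229.0, 184.0]), (0.76, [213.0, 92.0]), (0.75, [65.0, 158.0])]
[(0.89, [289.0, 144.0])]
```

View pics/w0.png

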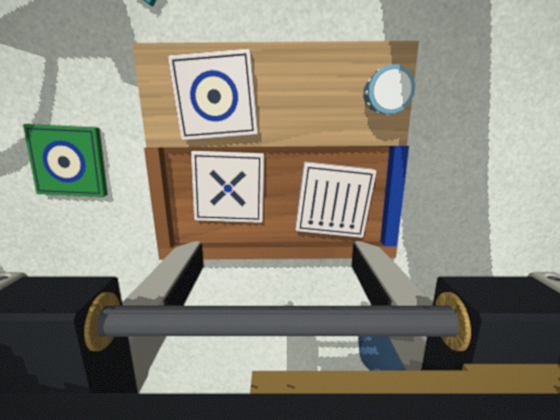

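The wrist view has −x up and +y to the right. Tray corners are about (135,42), (419,41), (394,258) and (161,258). The ring tile is at (213,95), the cross at (228,187), the stripes at (336,200) and the cup at (388,90). I'll fit the tray pose and the tile poses.

```bash
cat >> h.py <<'E'
# recess-centred coordinates; z from recess floor
TR=np.array([[-.1575,-.14,.01],[-.1575,.14,.01],[.0725,.14,.016],[.0725,-.14,.016]])
def tilefit(im,cp,z,seeds,minpx=1200):
    """cream blobs -> (centre xyz world, yaw mod 90deg) on plane z"""
    hsv=cv2.cvtColor(im,cv2.COLOR_RGB2HSV); out=[]
    m=((hsv[:,:,2]>150)&(hsv[:,:,1]<45)).astype(np.uint8)
    n,l,st,_=cv2.connectedComponentsWithStats(m)
    for u,v in seeds:
        w=l[v-38:v+39,u-38:u+39]; ids=[i for i in np.unique(w) if i and 250<st[i,4]<9000 and st[i,2]<110 and st[i,3]<110]
        i=max(ids,key=lambda k:(w==k).sum())
        mm=np.isin(l,ids).astype(np.uint8); 
        pts=np.argwhere(mm[v-60:v+61,u-60:u+61])[:,::-1]+[u-60,v-60]
        pts=np.argwhere(l==i)[:,::-1]
        h=cv2.convexHull(pts.astype(np.int32))[:,0]
        P=np.array([back(cp,p,z)[:2] for p in h],np.float32)
        (c,s,a)=cv2.minAreaRect((P*1000))
        out.append((np.array(c)/1000,np.round(s,1),(a+45)%90-45))
    return out
E
python3 - <<'E'
from h import *
from scipy.optimize import least_squares
im=cv2.imread("pics/w0.png")[:,:,::-1].copy(); d=np.load("w0.npz"); cp=(d["K"],d["R"],d["t"])
g=cv2.cvtColor(im,cv2.COLOR_RGB2GRAY)
uv=cv2.cornerSubPix(g,np.array([[135,42],[419,41],[394,258],[161,258]],np.float32)[:,None],(5,5),(-1,-1),(3,50,.01))[:,0]
print(uv)
def res(p,full=False):
    c,s=np.cos(p[3]),np.sin(p[3]); Q=TR@np.array([[c,s,0],[-s,c,0],[0,0,1]])+p[:3]
    return (np.array([proj(cp,q) for q in Q])-uv).ravel()
f=least_squares(res,[.61,-.02,.035,0]); print(f.x,f.fun.round(1))
np.save("tray.npy",f.x)
for s,zz in zip(((228,187),(336,200),(213,95)),(.0105,.0105,.0205)):
    try: print(s,tilefit(im,cp,f.x[2]+zz,[s]))
    except Exception as e: print(s,e)
print(back(cp,(388,90),f.x[2]+.04))
E
```

```text
Traceback (most recent call last):
cv2.error: OpenCV(4.12.0) :-1: error: (-5:Bad argument) in function 'cornerSubPix'
> Overload resolution failed:
>  - Layout of the output array corners is incompatible with cv::Mat
>  - Expected Ptr<cv::UMat> for argument 'corners'
```

```bash
cat > fit.py <<'E'
from h import *
from scipy.optimize import least_squares
im=cv2.imread("pics/w0.png")[:,:,::-1].copy(); d=np.load("w0.npz"); cp=(d["K"],d["R"],d["t"])
g=cv2.cvtColor(im,cv2.COLOR_RGB2GRAY)
uv=cv2.cornerSubPix(g,np.array([[[135,42]],[[419,41]],[[394,258]],[[161,258]]],np.float32),(5,5),(-1,-1),(3,50,.01))[:,0]
print(uv)
def res(p,full=False):
    c,s=np.cos(p[3]),np.sin(p[3]); Q=TR@np.array([[c,s,0],[-s,c,0],[0,0,1]])+p[:3]
    return (np.array([proj(cp,q) for q in Q])-uv).ravel()
f=least_squares(res,[.61,-.02,.035,0]); print(f.x,f.fun.round(1))
np.save("tray.npy",f.x)
for s,zz in zip(((228,187),(336,200),(213,95)),(.0105,.0105,.0205)):
    try: print(s,tilefit(im,cp,f.x[2]+zz,[s]))
    except Exception as e: print(s,e)
print(back(cp,(388,90),f.x[2]+.04))
E
python3 fit.py
```

```text
[[134.37318   40.445263]
 [418.57455   40.593018]
 [393.42828  259.47723 ]
 [159.84409  259.94498 ]]
[ 0.61640931 -0.02302155  0.01253561  0.00224656] [-0.9  1.3  0.9  1.1  1.4 -1.3 -1.3 -1.6]
(228, 187) [(array([ 0.60517682, -0.07815543]), array([68. , 67.8]), -2.0522079467773438)]
(336, 200) [(array([0.62048926, 0.04291881]), array([68.9, 68.8]), -5.997894287109375)]
(213, 95) [(array([ 0.50962607, -0.08569572]), array([68.4, 68.3]), 4.512628078460693)]
[0.50566024 0.08001737 0.05253561]
```

```bash
cat >> h.py <<'E'
TIP=.084
class Press:
    def __init__(s,target=9.,k=3000.): s.t=target; s.k=k; s.b=0
    def F(s): return manip.current_force()[2]-s.b
    def go(s,xy,z,yaw,v): manip.line_to([xy[0],xy[1],z+TIP],[np.pi,0,np.pi/2+yaw],v); s.xy=np.array(xy,float);s.z=z;s.yaw=yaw
    def touch(s,xy,yaw,z,zmin,step=.001,v=.014):
        s.go(xy,z,yaw,.15); manip.pause(.15); s.b=manip.current_force()[2]
        while s.F()<1.5:
            if s.z<zmin: raise SystemExit("no contact %.4f"%s.z)
            s.go(xy,s.z-step,yaw,v)
        s.zc=s.z; print("touch z %.4f F %.1f t %.1f"%(s.z,s.F(),manip.current_clock())); s.servo(8)
    def servo(s,n=1):
        for _ in range(n):
            f=s.F()
            if abs(f-s.t)<1.8: break
            s.go(s.xy,s.z+np.clip((f-s.t)/s.k,-.0008,.0015),s.yaw,.014)
    def drag(s,dxy,yaw,v=.04,seg=.008):
        n=max(1,int(np.ceil(np.hypot(*dxy)/seg))); a=s.xy.copy(); y0=s.yaw
        for i in range(1,n+1):
            f=s.F(); z=s.z+np.clip((f-s.t)/s.k,-.001,.0015) if abs(f-s.t)>1.5 else s.z
            s.go(a+np.array(dxy)*i/n,z,y0+(yaw-y0)*i/n,v)
        s.servo(2); print("dragged",s.xy.round(4),"z %.4f"%s.z,(manip.current_force()-[0,0,s.b]).round(1),"t %.1f"%manip.current_clock())
    def up(s,h=.03): s.go(s.xy,s.z+h,s.yaw,.12)
E
python3 - <<'E'
from h import *
eoat.grasp(10)
print(manip.current_gripper_width(),manip.current_clock())
manip.movep([.6205,.0429,.06+TIP+.02],[np.pi,0,np.pi/2-.105])
p=Press(); p.touch([.6205,.0429],-.105,.060,.012)
print(p.z,p.F(),manip.current_position(),manip.current_clock())
E
```

```text
0.00722750904379389 5.8917
touch z 0.0270 F 4.7 t 15.1
0.02674049355198767 10.39563016090759 [0.62048241 0.04293183 0.11127629] 15.8667
```

```bash
sed -i 's/k=3000\./k=18000./' h.py; python3 - <<'E'
from h import *
p=Press(); p.b=0.2; P=manip.current_position(); p.xy=np.array([.6205,.0429]); p.z=.02674; p.yaw=-.105
print(p.F())
p.drag([.0185,0],0.002)
p.drag([.001,.024],0.002)
p.drag([.003,.001],0.002)
p.up(.03)
E
```

```text
9.992399840754286
dragged [0.639  0.0429] z 0.0269 [-4.6 -1.3 10.2] t 17.0
dragged [0.64   0.0669] z 0.0269 [-2.9 -1.2  8.8] t 18.2
dragged [0.643  0.0679] z 0.0269 [-4.9 -2.3 10.3] t 18.5
```

```bash
python3 - <<'E'
from h import *
p=Press()
p.go([.606,-.0781],.06,-.036,.2)
p.touch([.606,-.0781],-.036,.036,.012)
p.drag([.033,0],0.002)
p.drag([.001,.064],0.002,v=.05,seg=.012)
p.drag([.003,.001],0.002)
p.up(.03)
manip.line_to([.655,-.023,.26],[np.pi,0,np.pi/2],.25)
cw=campose("wrist"); im=grab_frame("wrist"); cv2.imwrite("pics/w1.png",im[:,:,::-1]); np.savez("w1.npz",K=cw[0],R=cw[1],t=cw[2]); print(manip.current_clock())
E
```

```text
touch z 0.0220 F 4.7 t 23.8
dragged [ 0.639  -0.0781] z 0.0215 [-3.7 -0.5 10.6] t 25.8
dragged [ 0.64   -0.0141] z 0.0217 [-1.6 -0.2  7.6] t 28.0
dragged [ 0.643  -0.0131] z 0.0217 [-3.6 -0.5  9.8] t 28.3
29.3833
```

View pics/w1.png

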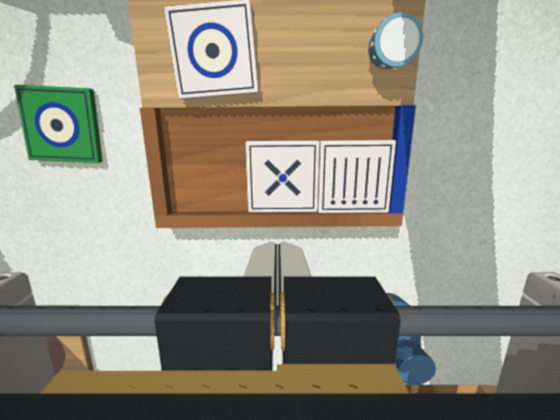

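```bash
python3 - <<'E'
from h import *
im=cv2.imread("pics/w1.png")[:,:,::-1].copy(); d=np.load("w1.npz"); cp=(d["K"],d["R"],d["t"])
for s,z in (((283,177),.0222),((356,177),.0273),((212,50),.035)): print(s,tilefit(im,cp,z,[s]))
print("a -y edge",back(cp,(246.5,142),.0222),back(cp,(247.5,212),.0222))
print("plain wall top inner",back(cp,(156,108),.0302),back(cp,(165,213),.0302))
print("blue inner top",back(cp,(397,106),.0302),back(cp,(390,212),.0302))
print("ledge front edge line/recess edge",back(cp,(270,107),.0242), "tile back",back(cp,(283,212),.0222),back(cp,(356,213),.0273),"rail front top",back(cp,(220,213),.0302))
E
```

```text
(283, 177) [(array([ 0.63359711, -0.01812302]), array([68.3, 68.2]), 0.5638086199760437)]
(356, 177) [(array([0.63286682, 0.06172322]), array([68.5, 68.1]), 0.6223172545433044)]
(212, 50) [(array([ 0.50991687, -0.08533459]), array([68. , 68.1]), 4.528717041015625)]
a -y edge [ 0.59506377 -0.05662696  0.0222    ] [ 0.67346576 -0.05776383  0.0222    ]
plain wall top inner [ 0.56108498 -0.14631563  0.0302    ] [ 0.67224051 -0.14930276  0.0302    ]
blue inner top [0.55898874 0.09711883 0.0302    ] [0.67089912 0.1024786  0.0302    ]
ledge front edge line/recess edge [ 0.55974132 -0.03120167  0.0242    ] tile back [ 0.67343821 -0.01703656  0.0222    ] [0.67299758 0.06536143 0.0273    ] rail front top [ 0.67219893 -0.0877344   0.0302    ]
```

```bash
python3 - <<'E'
from h import *
p=Press()
c=np.array([.514,-.0854]); Y=.008
p.go([.56,-.07],.08,.079,.3)
p.go(c,.06,.079,.25)
p.touch(c,.079,.041,.026)
p.drag([0.,-.017],Y,seg=.006)
x1=.634+.004; 
while p.xy[0]<x1:
    k=0
    while p.F()<5 and p.z>.017:
        p.go(p.xy,p.z-.0006,p.yaw,.014); k+=1
    f=p.F(); z=p.z+(np.clip((f-p.t)/p.k,-.0005,.0015) if abs(f-p.t)>1.5 else 0)
    p.go(p.xy+[.006,0],z,Y,.05)
    if k>1: print("x %.3f z %.4f F %.1f k %d t %.1f"%(p.xy[0],p.z,p.F(),k,manip.current_clock()))
    if manip.current_clock()>50: print("time");break
p.servo(3); print(p.xy,p.z,(manip.current_force()-[0,0,p.b]).round(1))
p.up(.02)
manip.line_to([.655,-.04,.24],[np.pi,0,np.pi/2],.3)
cw=campose("wrist"); im=grab_frame("wrist"); cv2.imwrite("pics/w2.png",im[:,:,::-1]); np.savez("w2.npz",K=cw[0],R=cw[1],t=cw[2]); print(manip.current_clock())
E
```

```text
touch z 0.0340 F 11.1 t 32.5
dragged [ 0.514  -0.1024] z 0.0341 [-0.4 -0.1  8. ] t 33.7
x 0.580 z 0.0326 F 2.7 k 2 t 37.1
x 0.610 z 0.0242 F 5.5 k 9 t 41.7
[ 0.64   -0.1024] 0.023983318031142977 [-2.5 -0.5  9.8]
44.2167
```

View pics/w2.png

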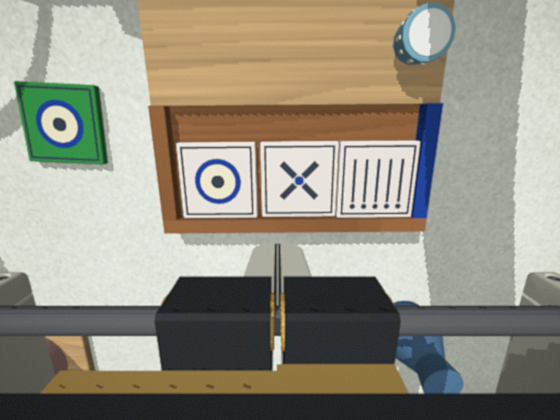

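All three tiles are in the recess. The ring tile at (217,180) has a gap of about 4 mm to the cross tile at (299,180), so I'll close that up now.

```bash
python3 - <<'E'
from h import *
im=cv2.imread("pics/w2.png")[:,:,::-1].copy(); d=np.load("w2.npz"); cp=(d["K"],d["R"],d["t"])
for s,z in (((217,180),.0243),((299,180),.0222),((379,178),.0273)): q=tilefit(im,cp,z,[s]); print(q); 
c=tilefit(im,cp,.0243,[(217,180)])[0][0]
p=Press(); p.go(c,.05,.008,.25); p.touch(c,.008,.029,.018)
p.drag([.006,.0],.008)
p.drag([.001,.012],.008)
p.drag([.003,.001],.008)
p.drag([.0,.003],.008)
p.up(.03)
manip.line_to([.655,-.023,.24],[np.pi,0,np.pi/2],.3); manip.pause(.2)
cw=campose("wrist"); im=grab_frame("wrist"); cv2.imwrite("pics/w3.png",im[:,:,::-1])
v=cv2.resize(im[90:250,140:430],None,fx=2.7,fy=2.7,interpolation=cv2.INTER_CUBIC); cv2.imwrite("pics/w3c.png",v[:,:,::-1])
for P,z in (((.6336,-.098),.0243),((.6336,-.018),.0222),((.633,.0617),.0273)):
    s=tuple(np.round(proj(cw,[*P,z])).astype(int)); print(s,tilefit(im,cw,z,[s]))
print(manip.current_clock())
E
```

```text
[(array([ 0.63414307, -0.10265437]), array([67.3, 68.6]), 0.07903023809194565)]
[(array([ 0.63337659, -0.01801914]), array([67.7, 68.5]), 0.07907605171203613)]
[(array([0.63284131, 0.0616958 ]), array([67.6, 68.5]), 0.07908473908901215)]
touch z 0.0240 F 7.2 t 46.6
dragged [ 0.6401 -0.1027] z 0.0239 [-4.4 -0.4 10.5] t 46.9
dragged [ 0.6411 -0.0907] z 0.0238 [-1.7 -0.7  8.2] t 47.7
dragged [ 0.6441 -0.0897] z 0.0239 [-4.  -0.6  8.9] t 48.2
dragged [ 0.6441 -0.0867] z 0.0239 [-2.4 -2.3  8.5] t 48.5
(np.int64(207), np.int64(182)) [(array([ 0.63441943, -0.09817312]), array([68.3, 68.3]), 0.49233391880989075)]
(np.int64(284), np.int64(181)) [(array([ 0.63359399, -0.01815345]), array([68.2, 68.2]), 0.5919396281242371)]
(np.int64(362), np.int64(182)) [(array([0.63271637, 0.06173889]), array([67.7, 68.3]), 0.27370530366897583)]
49.6583
```

View pics/w3c.png

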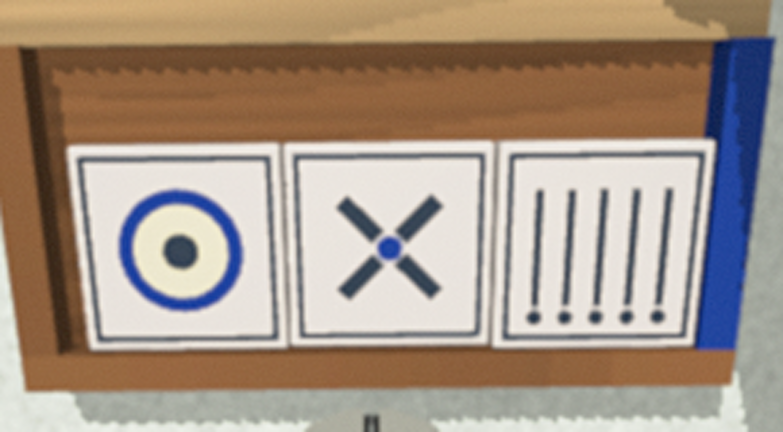

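```bash
python3 -c "
from h import *
print(ticket.finish_job(), manip.current_clock())"
```

```text
the job is handed in; nothing more can be done
the job is handed in; nothing more can be done
```

I closed up the two loose tiles, slid the ring tile in from the ledge, and handed the job in at about 50 s of the 72 s limit; it reports no verdict.

**How it was done:** with the gripper shut, I pressed on each tile at about 8–10 N and dragged it. The striped tile went to the back rail and the blue end, and the cross tile went to the rail and against it. The ring tile went over the ledge into the free slot, then up against the cross tile.

**Last checks:**
- **Row:** the final wrist-camera fit put the row's end-to-end centre distance at 159.9 mm, against 160 mm for a perfectly tight row.
- **Angle:** the tiles measured 0.3° to 0.6°, and the row runs about 0.6° across. This fits a tray turned by roughly the same amount, though my first tray fit had put the tray at only 0.13°.
- **Blue end and rail:** the striped tile's edge was at y = 0.102 m, where the blue end's face measured about 0.102 m. The rail contact I judged from the finger slipping at the end of each push and from the picture.
- **Level:** I judged this from the picture and from the touch heights only.
- **Forces:** the highest force I read was about 11 N, but I only sampled between moves.
- **Surroundings:** the candle cup looked still upright in its place on the ledge in the last full picture I viewed (before the final push). I did not re-check the mug, plate, jar and plant pot, but the arm worked only over the tray.

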